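# Fold down the sprung microscope stage and put the tooth specimen on it

## Task

Gently fold the microscope's sprung stage flap over, from the side it leans to across to the other, until it snaps down flat, then set the mounted tooth gently and upright on the middle of the flap, under the lens. Let go of it, and do not bump the microscope or disturb the blank block, the phone and the glass dish.

Things in the scene. Friction and masses are not known exactly. Their poses are not given: they have to be found in the camera images.
- stage: fixed grey foot plate of the stage, 200 x 140 x 12 mm, with hinge brackets, rest posts and a spring strut. Origin on the bench straight under the lens and under the middle of the lowered flap. Its +x axis is the way the flap folds down, roughly to the robot's right (world -y); its +y axis points to the microscope's column, away from the robot. Push gently: over 20 N on it or its flap is rough
- hinge (a point): middle of the flap's hinge axis, 50 mm above the bench and 50 mm from the stage's origin on the side of stage -x (the robot's left); the axis runs along the stage's y. Starting the flap from its parked stop takes about 5 to 6 N near its free edge, then less and less up to the over-centre point
- flap (a joint): flap angle in rad. 0 = parked: it stands up, leaning 25 degrees from vertical towards stage -x (the robot's left). 2.007 = lowered: flat and level on its rest posts, top face 54 mm above the bench. A spring holds it at either stop; the over-centre point is at about 0.5 rad (4 degrees past vertical), and beyond it the flap snaps down by itself within about 1 s
- stage_mid (a point): middle of the flap's specimen face, 50 mm from the hinge axis, marked with a flat black disc 44 mm across. Parked, this face is turned to stage -x and a little down; lowered, it is the top face and this point lies straight under the lens, 54 mm above the bench
- flap_edge (a point): point on the specimen face near the middle of the flap's free edge, 100 mm from the hinge axis; parked it is about 139 mm above the bench. The flap is a bare aluminium plate, 100 mm wide and 8 mm thick, that reaches 102 mm from the hinge axis
- scope: fixed bench microscope; origin on the bench under its lens, same place and axes as the stage. Lens barrel: upright cylinder 68 mm across from 215 to 290 mm above the bench; above it a head 85 x 75 mm from 290 to 375 mm; a boom at 375 mm leads to an upright column 32 mm thick, at 40 mm in x and 185 mm in y, on the side away from the robot. Must not be bumped (3 N)
- lens (a point): middle of the lens's lower face, 214 mm above the bench: an upright gripper does not fit below it, one tilted 30 to 45 degrees, leaning out to the side of stage -x, does
- tooth_block_mid (a point): centre, half-way up, of the mounted tooth: upright grey resin block 28 x 28 mm, 40 mm high, with a white tooth crown 21 mm across standing 14 mm out of its top (54 mm in all, centre 27 mm above its underside, 50 g). Axes along the block's faces, z up
- blank_block: bystander: grey resin block of the same size, 28 x 28 x 40 mm, without a tooth; origin at its underside. May stand in either of the two specimen places
- phone: bystander: black phone 72 x 148 x 9 mm lying on the bench, origin at its underside
- dish: bystander: glass dish 60 mm across, 32 mm high, origin at its underside
There are look-alikes about, which are no part of the job. Leave any blue look-alike of the part that bears tooth_block_mid alone.

How it is judged:
By the outcome, as a careful person would: the job done as asked, in the order asked, and still so for the second after the job is handed in, with the robot touching nothing.
It also fails if it takes over 51 s, if anything falls off the work surface, if the arm or the gripper's body presses on something with over 40 N, if the wrist force passes 120 N, or if a joint passes its speed limit or range.

## Robot

A 6-joint arm with a two-finger parallel gripper is mounted at the origin on the work surface. World frame = base frame: x ahead of the robot, y to its left, z up, the work surface at z = 0. Lengths are in m, angles in rad, forces in N, time in s.
With the tool pointing down it reaches from about 0.25 to 0.725 m from the base axis. Payload 4 kg.
Tool frame: the origin (TCP) lies at the very end of the fingers, on their centre line; the grasp point (between the pads) lies 19 mm behind it; z points along the fingers, y is the line along which they close (so a half turn about z gives the same grasp; the last joint's range is limited). The gripper opens to 85 mm and grips with 20 to 120 N. Pads are 22 mm wide; open, the fingers measure 114 mm over their backs; the gripper's body (76 mm by 85 mm) begins 54 mm behind the grasp point. The pads swing forward as they close: fully open they stand 13 mm farther back than shut.
Start: joints at [1.245, 0.241, 0.005, 1.335, 0, 1.571], TCP at [0.16, 0.474, 0.231] pointing down, gripper open.
Joint ranges: [-2.72, 2.72], [-1.05, 1.87], [-1.09, 1.28], [-1.99, 2.15], [-1.42, 1.44], [-3.14, 3.14]. Speed limits (rad/s): [2.79, 2.79, 3.14, 3.14, 3.14, 3.14].

## Interface

Orientations are given as a unit quaternion [x, y, z, w].
In Python, from cell import manip gives the robot as it stands.
- The arm moves only by the tool play_rows, never from a script. Its argument "series" is one flat list of numbers, 6 for each row, row after row: the shift along the tool's x, y, z in m, then the turn, a rotation vector about the tool's x, y, z in degrees. A call has 1 to 20 rows; each row shifts and turns the commanded pose from where the row before left it, along the tool's axes as they then stand; what a row does not reach is not made up. A row lasts 1/12 s, in which the tool goes at most 41.7 mm and 7.16 degrees, less where a joint would pass 70% of its speed; a pose out of reach is approached as far as the arm can. A call with a gripper value outside its range is refused whole. "jaw" is the finger opening in m, from 0 to 0.0854, set as the call begins (left out, the last holds). The fingers move at their own pace and stop on an object; the grip force is fixed at half the most. Time passes only in rows, so rows that do not move let the fingers close. It gives the time, the measured TCP pose, the force, the opening and the grip force at its end, in the units of the state.
- manip.state(): the state, without advancing time (a new reading comes with each control period).
- manip.read_camera(name): name is "scene" or "top" or "wrist"; returns a dict with "img" (420x560x3 uint8, blue, green, red), "camera_matrix" (3x3 intrinsics, pixels), "k1" (the pictures are not rectified: a ray, as slopes to the right and down, at radius r is drawn at 1 + k1 r^2 times it, then the intrinsics apply), "rvec" (rotation vector, rad) and "tvec" (3), from world to camera coordinates, as OpenCV has them. Camera axes: x right, y down, z forward; pixel columns grow to the right and rows downward; lengths in m; the calibration is good to about 2 mm. A picture is of the moment at which its call begins. There is no depth.
- manip.sign_off(): hands the job in; it is judged then, once.
Trained networks look in a picture, given as the dict that the camera call returned (one of the last four; its "shot" number tells which), for a name from the list of things; names that differ only in an ending like _2 or _b are one class to them, and where a whole thing is asked for, a point or a joint stands for the part that bears it (a point fixed in the world has none). Each returns a list of dicts, best first, with "conf" (0 to 1); they miss things now and then, are a little off and sometimes report something else, mostly with a low value. They report only what shows in the picture. A call takes as long as a camera call. They do not tell look-alikes from the thing itself.
- manip.spot_in(picture, target): "at" ([x, y, z] in m, in world coordinates, good to about 4 mm: the middle of the surface that is visible of it).
- manip.tip_of(picture, target): "at" ([x, y, z] in m, in world coordinates, good to about 4 mm: a listed point, or the origin of a listed thing).
The state is a dict: "time_s": time; "joints": joint angles; "qd": joint speeds; "joint_efforts": joint torques, N m; "tcp_pos": TCP position; "tool_rot": TCP orientation; "contact_force": force on the tool from outside, world axes, zero at the start; "ft_torque": the same for the moment, N m; "finger_gap": opening from 0.0 (shut) to 1.0 (fully open); "finger_force": force on a finger pad.
Only numpy, scipy, OpenCV 4.12 (cv2) and the standard library are available. Lean on these libraries where they do the work, as an engineer would, in place of code of your own. Each camera call takes 0.05 s, during which the arm holds its last target. There are 200 camera calls.

## Working session

There is one attempt and no reset: what is moved stays moved. The work goes in short steps, Python scripts to look and compute and a tool call to move; the robot and the scene stay as the last step left them, time stands still between calls to the robot, and variables do not carry over. Pictures are saved under pics/ and viewed, at most 11 in all, crops included, and the job is handed in when it is done.

Besides the shell and the picture viewer there is one more tool, called after "Emit:" as a command line: name --argument value ..., lists and objects as JSON in quotes. play_rows: Moves the arm, as the interface text tells. Its arguments: {"type":"object","properties":{"series":{"type":"array"},"jaw":{"type":"number"}},"required":["series"]}

```bash
mkdir -p pics; ls
cat > h.py <<'E'
import numpy as np, cv2
from cell import manip
from scipy.spatial.transform import Rotation as R
def snap(n,f=None):
    p=manip.read_camera(n)
    if f: cv2.imwrite('pics/'+f,p['img'])
    return p
def proj(p,X):
    d=np.array([p['k1'],0,0,0,0],float)
    return cv2.projectPoints(np.array(X,float).reshape(-1,1,3),np.array(p['rvec'],float),np.array(p['tvec'],float),np.array(p['camera_matrix'],float),d)[0].reshape(-1,2)
def ray(p,uv,z):
    u=cv2.undistortPoints(np.array([[uv]],float),np.array(p['camera_matrix'],float),np.array([p['k1'],0,0,0,0],float))[0,0]
    M=R.from_rotvec(np.array(p['rvec'],float).ravel()).as_matrix();t=np.array(p['tvec'],float).ravel()
    c=-M.T@t;d=M.T@np.array([*u,1]);return c+d*(z-c[2])/d[2]
E
python3 - <<'E'
from h import *
np.set_printoptions(precision=4,suppress=True)
ims=[]
for n in ['scene','top']:
    p=snap(n,n+'0.png')
    for t in ['tooth_block_mid','blank_block','phone','dish','stage','hinge','stage_mid','flap_edge','lens','scope']:
        try:
            for d in manip.tip_of(p,t)[:3]: print(n,t,np.round(d['at'],3),round(d['conf'],2),proj(p,d['at'])[0].round())
        except Exception as e: print(t,e)
s=manip.state();print(s)
E
```

```text
pics
scene tooth_block_mid [0.5   0.145 0.028] 0.85 [360. 269.]
scene tooth_block_mid [0.59  0.145 0.032] 0.81 [340. 290.]
scene tooth_block_mid [0.558 0.224 0.024] 0.64 [378. 301.]
scene blank_block [ 0.438  0.289 -0.001] 0.63 [427. 291.]
scene blank_block [ 0.49  -0.356 -0.001] 0.4 [206. 202.]
scene phone [ 0.488 -0.36   0.001] 0.65 [206. 200.]
scene dish [0.679 0.11  0.001] 0.6 [302. 317.]
scene stage [ 0.563 -0.074 -0.006] 0.98 [268. 257.]
scene hinge [ 0.556 -0.024  0.055] 0.72 [287. 244.]
scene hinge [ 0.566 -0.073  0.211] 0.63 [267. 183.]
scene stage_mid [0.552 0.006 0.096] 0.83 [299. 234.]
scene flap_edge [0.553 0.02  0.134] 0.68 [304. 224.]
scene lens [ 0.566 -0.077  0.212] 0.71 [266. 182.]
scene scope [ 0.554 -0.023  0.051] 0.75 [288. 245.]
top tooth_block_mid [0.592 0.142 0.024] 0.73 [202. 223.]
top tooth_block_mid [0.5   0.153 0.026] 0.69 [200. 258.]
top tooth_block_mid [0.56  0.222 0.028] 0.43 [172. 238.]
top blank_block [0.436 0.288 0.005] 0.65 [153. 288.]
top phone [ 0.492 -0.364 -0.003] 0.92 [392. 239.]
top stage [ 0.571 -0.072 -0.002] 0.62 [282. 223.]
top hinge [ 0.553 -0.024  0.049] 0.6 [265. 228.]
top stage_mid [0.555 0.001 0.093] 0.83 [254. 225.]
top stage_mid [0.56  0.227 0.031] 0.71 [170. 238.]
top lens [ 0.564 -0.072  0.215] 0.58 [283. 207.]
{'time_s': 1.1, 'joints': array([ 1.245 ,  0.2406,  0.005 ,  1.3352, -0.    ,  1.5708]), 'qd': array([-0.0018, -0.0001, -0.0002,  0.0011,  0.0011,  0.0005]), 'joint_efforts': array([  0.001 , -37.2219,  25.2696,   0.0012,   0.0001,  -0.    ]), 'tcp_pos': array([0.16  , 0.4737, 0.2313]), 'tool_rot': array([ 0.1622,  0.9868, -0.    , -0.    ]), 'contact_force': array([0.1152, 0.131 , 0.0062]), 'ft_torque': array([-0.0336,  0.0574,  0.0329]), 'finger_force': 0.0, 'finger_gap': 1.0000606396537783}
```

View both.

Run:
```python
import cv2
a=cv2.imread('pics/scene0.png');b=cv2.imread('pics/top0.png')
cv2.imwrite('pics/s_crop.png',cv2.resize(a[150:350,200:467],None,fx=3,fy=3,interpolation=2))
cv2.imwrite('pics/t_crop.png',cv2.resize(b[170:320,120:320],None,fx=4,fy=4,interpolation=2))
```

```text
(no output)
```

View pics/scene0.png

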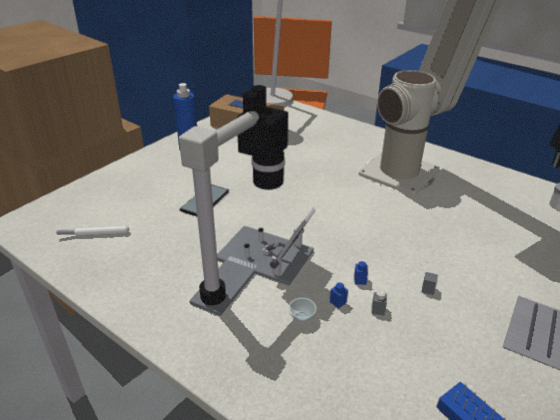

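View pics/s_crop.png

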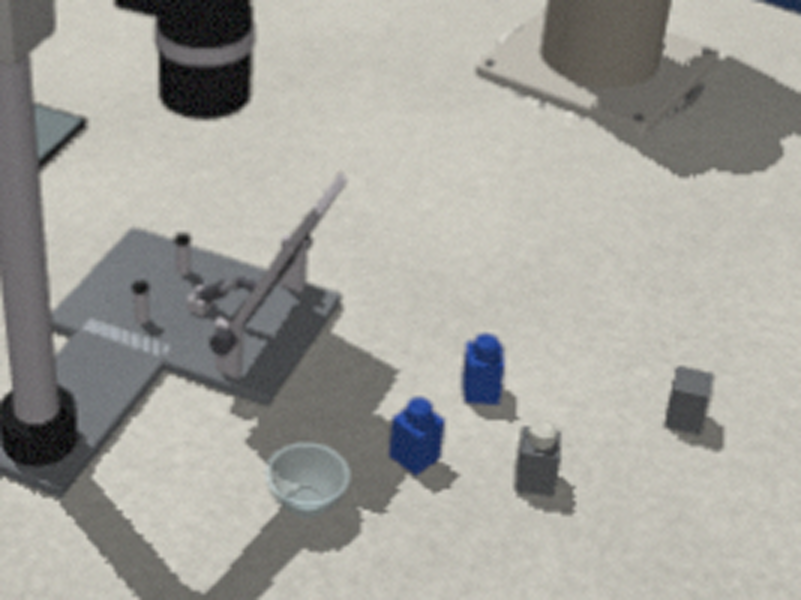

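View pics/t_crop.png

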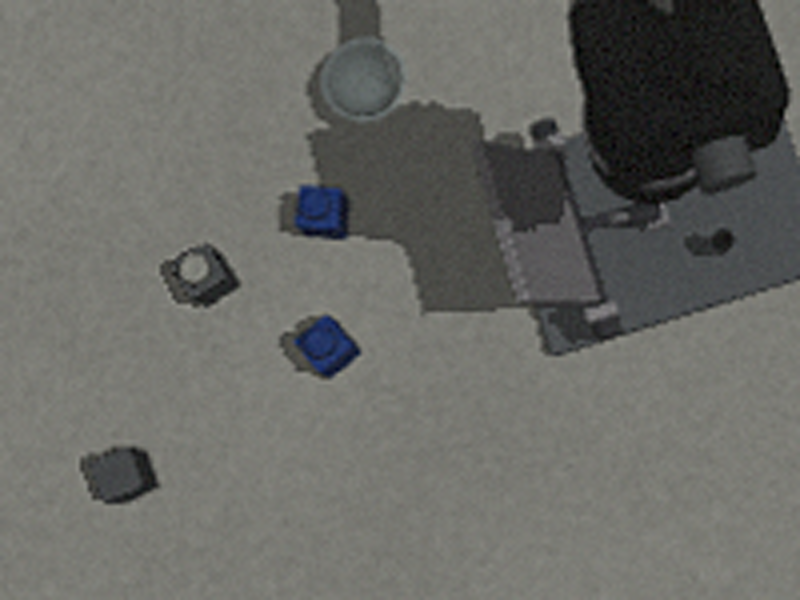

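Scene picture: the candidates for the tooth are the grey block with a white crown (379,302), blue look-alikes at (361,272) and (339,295), and the crownless grey blank at (429,284). The close crop shows the white crown on the grey block at world (0.559, 0.223), so that is the one I want. The flap stands parked, leaning left. Next I'll measure the stage yaw from the foot-plate corners.

```bash
cat >> h.py <<'E'
def stagefit():
    pass
def need(pos,Rt,s=None):
    """rows needed: rotation first (tool rotvec deg), then shift in the final tool axes (mm)"""
    s=s or manip.state();R0=R.from_quat(s['tool_rot']);
    print('rot',np.round((R0.inv()*Rt).as_rotvec(degrees=True),1),'then shift mm',np.round(Rt.inv().apply(np.array(pos)-s['tcp_pos'])*1e3,1),'shift in present axes',np.round(R0.inv().apply(np.array(pos)-s['tcp_pos'])*1e3,1))
def tool(az,tilt):
    """tool y horizontal at azimuth az deg, tool leaning by tilt toward az+90"""
    a=np.radians(az);t=np.radians(tilt);y=np.array([np.cos(a),np.sin(a),0]);l=np.array([-y[1],y[0],0])
    z=-l*np.sin(t)*1-np.array([0,0,np.cos(t)]);return R.from_matrix(np.c_[np.cross(y,z),y,z])
E
python3 - <<'E'
from h import *
np.set_printoptions(precision=4,suppress=True)
p=snap('scene');q=snap('top')
f=lambda u,v:(200+u/3,150+v/3)
for uv in [(133,230),(340,297),(265,400),(50,328)]: print('scene',ray(p,f(*uv),.012))
g=lambda u,v:(120+u/4,170+v/4)
for uv in [(552,355),(800,280)]: print('top',ray(q,g(*uv),.012))
# refine: foot plate model fit (x,y,yaw) with the 4 scene corners + top corner
from scipy.optimize import least_squares
def c(th,pts): 
    C,S=np.cos(th[2]),np.sin(th[2]);return [[th[0]+C*a-S*b,th[1]+S*a+C*b,.012] for a,b in pts]
m=[(.1,-.07),(-.1,-.07),(-.1,.07)]
o=np.array([f(133,230),f(340,297),f(265,400)])
r=least_squares(lambda t:np.r_[(proj(p,c(t,m))-o).ravel(),(proj(q,c(t,[(-.1,-.07)]))-g(552,355)).ravel()],[.566,-.074,-1.3])
print(r.x,np.degrees(r.x[2]),r.fun)
E
```

```text
scene [ 0.5243 -0.184   0.012 ]
scene [0.489  0.0083 0.012 ]
scene [0.6236 0.0317 0.012 ]
scene [ 0.6625 -0.1521  0.012 ]
top [0.4808 0.0031 0.012 ]
top [ 0.5109 -0.1668  0.012 ]
[ 0.5717 -0.0791 -1.3866] -79.4484108918687 [-1.0321 -1.4642  0.3659 -1.2154  0.4639 -0.2838 -1.3982 -1.271 ]
```

```bash
cat >> h.py <<'E'
PSI=10.5;O=np.array([.566,-.075,0])
a=np.radians(PSI);YS=np.array([np.cos(a),np.sin(a),0]);XS=np.array([np.sin(a),-np.cos(a),0])
W=lambda x,y,z:O+XS*x/1e3+YS*y/1e3+np.array([0,0,z/1e3])
E
python3 - <<'E'
from h import *
T=tool(10.5,45);print(T.as_matrix().round(3));print(W(-140,-10,121));need(W(-140,-10,121),T)
need(W(-140,-10,200),T)
E
```

```text
[[-0.129  0.983  0.129]
 [ 0.695  0.182 -0.695]
 [-0.707  0.    -0.707]]
[0.53065448 0.06083333 0.121     ]
rot [ 23.8 -40.6  57.6] then shift mm [-256.8  289.2  412.8] shift in present axes [-483.3 -272.5  110.3]
rot [ 23.8 -40.6  57.6] then shift mm [-312.7  289.2  356.9] shift in present axes [-483.3 -272.5   31.3]
```

Emit:
play_rows --series '[0,0,0,2.16,-3.69,5.24,0,0,0,2.16,-3.69,5.24,0,0,0,2.16,-3.69,5.24,0,0,0,2.16,-3.69,5.24,0,0,0,2.16,-3.69,5.24,0,0,0,2.16,-3.69,5.24,0,0,0,2.16,-3.69,5.24,0,0,0,2.16,-3.69,5.24,0,0,0,2.16,-3.69,5.24,0,0,0,2.16,-3.69,5.24,0,0,0,2.16,-3.69,5.24]' --jaw 0

```text
time_s: 2.12
tcp_pos: [0.1593, 0.4681, 0.2232]
tool_rot: [0.594, 0.711, -0.238, 0.292]
contact_force: [-0.8, -8.2, -0.2]
finger_gap: -0.001
finger_force: 0.0
```

Emit:
play_rows --series '[-0.0195,0.0181,0.0223,0,0,0,-0.0195,0.0181,0.0223,0,0,0,-0.0195,0.0181,0.0223,0,0,0,-0.0195,0.0181,0.0223,0,0,0,-0.0195,0.0181,0.0223,0,0,0,-0.0195,0.0181,0.0223,0,0,0,-0.0195,0.0181,0.0223,0,0,0,-0.0195,0.0181,0.0223,0,0,0,-0.0195,0.0181,0.0223,0,0,0,-0.0195,0.0181,0.0223,0,0,0,-0.0195,0.0181,0.0223,0,0,0,-0.0195,0.0181,0.0223,0,0,0,-0.0195,0.0181,0.0223,0,0,0,-0.0195,0.0181,0.0223,0,0,0,-0.0195,0.0181,0.0223,0,0,0,-0.0195,0.0181,0.0223,0,0,0]'

```text
time_s: 3.45
tcp_pos: [0.5325, 0.0535, 0.1887]
tool_rot: [0.592, 0.712, -0.24, 0.292]
contact_force: [0.5, 0.7, -0.5]
finger_gap: 0.005
finger_force: 0.0
```

Run:
```python
from h import *
T=tool(10.5,45);s=manip.state();print(s['joints'],s['contact_force']);need(W(-140,-10,121),T)
p=snap('scene','scene1.png')
for t in ['flap_edge','stage_mid','hinge']: print(t,[(np.round(d['at'],3),round(d['conf'],2)) for d in manip.tip_of(p,t)])
```

```text
[ 0.48894793  0.4947846   0.02000215  1.37717348 -0.73206073  1.98503435] [ 0.49440485  0.70536353 -0.50116168]
rot [ 0.2 -0.6 -0.1] then shift mm [53.2 -0.4 42.6] shift in present axes [52.8 -0.7 43.1]
flap_edge [(array([0.549, 0.024, 0.136]), 0.87)]
stage_mid [(array([0.551, 0.001, 0.091]), 0.67)]
hinge [(array([ 0.553, -0.025,  0.051]), 0.82), (array([0.561, 0.227, 0.026]), 0.16)]
```

Emit:
play_rows --series '[0.0132,0,0.0108,0,0,0,0.0132,0,0.0108,0,0,0,0.0132,0,0.0108,0,0,0,0.0132,0,0.0108,0,0,0,0,0,0,0,0,0,-0.0057,0,0.0057,0,0,0,-0.0057,0,0.0057,0,0,0,-0.0057,0,0.0057,0,0,0,0,0,0,0,0,0]'

```text
time_s: 4.4
tcp_pos: [0.5352, 0.0371, 0.122]
tool_rot: [0.593, 0.711, -0.239, 0.292]
contact_force: [0.3, 0.4, -1.0]
finger_gap: 0.004
finger_force: 0.0
```

Emit:
play_rows --series '[-0.0023,0,0.0019,0,0,0,-0.0023,0,0.0019,0,0,0,-0.0023,0,0.0019,0,0,0,-0.0023,0,0.0019,0,0,0,-0.0023,0,0.0019,0,0,0,-0.0023,0,0.0019,0,0,0]'

```text
time_s: 4.9
tcp_pos: [0.5381, 0.0218, 0.122]
tool_rot: [0.592, 0.712, -0.239, 0.291]
contact_force: [-1.6, 6.3, 1.4]
finger_gap: -0.004
finger_force: 2.8
```

Run:
```python
from h import *
s=manip.state();d=s['tcp_pos']-O;print(d@XS,d@YS,d[2],s['contact_force'],s['time_s'])
```

```text
-0.10028885066911286 -0.009757434314595602 0.12198122201703039 [-1.60518309  6.30137042  1.4417906 ] 4.9
```

Emit:
play_rows --series '[-0.0025,0,0.0018,0,0,0,-0.0025,0,0.0018,0,0,0,-0.0025,0,0.0018,0,0,0,-0.0025,0,0.0018,0,0,0,-0.0025,0,0.0018,0,0,0,-0.0025,0,0.0018,0,0,0,-0.0025,0,0.0018,0,0,0,-0.0025,0,0.0018,0,0,0]'

```text
time_s: 5.57
tcp_pos: [0.5431, -0.0024, 0.1263]
tool_rot: [0.592, 0.712, -0.239, 0.292]
contact_force: [0.9, 3.2, 2.5]
finger_gap: 0.0
finger_force: 1.7
```

Emit:
play_rows --series '[-0.0023,0,0.0019,0,0,0,-0.0023,0,0.0019,0,0,0,-0.0023,0,0.0019,0,0,0,-0.0023,0,0.0019,0,0,0,-0.0023,0,0.0019,0,0,0,-0.0023,0,0.0019,0,0,0,-0.0023,0,0.0019,0,0,0,-0.0023,0,0.0019,0,0,0]'

```text
time_s: 6.23
tcp_pos: [0.5464, -0.0271, 0.1277]
tool_rot: [0.592, 0.712, -0.241, 0.292]
contact_force: [-0.9, -0.2, -1.3]
finger_gap: 0.003
finger_force: 0.0
```

Run:
```python
from h import *
s=manip.state();d=s['tcp_pos']-O;print(d@XS,d@YS,d[2],s['contact_force'],s['time_s'])
p=snap('scene')
for t in ['flap_edge','stage_mid']: print(t,[(np.round(d['at'],3),round(d['conf'],2)) for d in manip.tip_of(p,t)])
```

```text
-0.05062270380801824 -0.010502050419298935 0.12773418891569277 [-0.92984844 -0.24527859 -1.26253479] 6.2333
flap_edge [(array([ 0.559, -0.033,  0.146]), 0.88)]
stage_mid [(array([ 0.557, -0.023,  0.1  ]), 0.64)]
```

Emit:
play_rows --series '[-0.0023,0,0.0019,0,0,0,-0.0023,0,0.0019,0,0,0,-0.0023,0,0.0019,0,0,0,0,0,0,0,0,0,0,0,0,0,0,0,0,0,0,0,0,0,0,0,0,0,0,0]'

```text
time_s: 6.97
tcp_pos: [0.5485, -0.035, 0.1287]
tool_rot: [0.592, 0.712, -0.24, 0.292]
contact_force: [1.1, 0.2, -0.7]
finger_gap: 0.001
finger_force: 0.0
```

Run:
```python
from h import *
s=manip.state();d=s['tcp_pos']-O;print(d@XS,d@YS,d[2],s['contact_force'],s['time_s'])
p=snap('scene')
for t in ['flap_edge','stage_mid']: print(t,[(np.round(d['at'],3),round(d['conf'],2)) for d in manip.tip_of(p,t)])
```

```text
-0.04251877457093786 -0.00989753197650992 0.12870442913380814 [ 1.1364299   0.16250144 -0.67106401] 6.9667
flap_edge [(array([ 0.576, -0.12 ,  0.053]), 0.79)]
stage_mid []
```

Emit:
play_rows --series '[0.005,0,-0.005,0,0,0,0.01,0,-0.01,0,0,0,0.014,0,-0.014,0,0,0,0.014,0,-0.014,0,0,0,0.014,0,-0.014,0,0,0,0.014,0,-0.014,0,0,0,0,0,-0.03,0,0,0,0,0,-0.03,0,0,0,0,0,-0.03,0,0,0]'

```text
time_s: 7.87
tcp_pos: [0.5174, 0.1267, 0.1946]
tool_rot: [0.592, 0.712, -0.24, 0.292]
contact_force: [2.1, 0.1, 0.5]
finger_gap: 0.002
finger_force: 0.0
```

Run:
```python
from h import *
T=tool(10.5,45);need([.544,.306,.15],T)
p=snap('wrist','wrist1.png')
print(proj(p,[[.559,.223,.027]]))
print(R.from_rotvec(np.ravel(p['rvec'])).as_matrix().round(2), -R.from_rotvec(np.ravel(p['rvec'])).inv().apply(np.ravel(p['tvec'])),manip.state()['tcp_pos'])
for t in ['tooth_block_mid','stage_mid']: print(t,[(np.round(d['at'],3),round(d['conf'],2)) for d in manip.tip_of(p,t)])
```

```text
rot [ 0.2 -0.6 -0. ] then shift mm [152.7  58.8 -89.7] shift in present axes [153.6  59.1 -88. ]
[[ 396.28551922 -111.45349589]]
[[ 0.98  0.18  0.  ]
 [ 0.09 -0.49  0.87]
 [ 0.16 -0.85 -0.5 ]] [0.4882768  0.27395879 0.24734235] [0.51902346 0.131068   0.19871792]
tooth_block_mid [(array([0.593, 0.146, 0.022]), 0.83), (array([0.501, 0.148, 0.027]), 0.78)]
stage_mid [(array([ 0.562, -0.074,  0.054]), 0.69)]
```

View pics/wrist1.png

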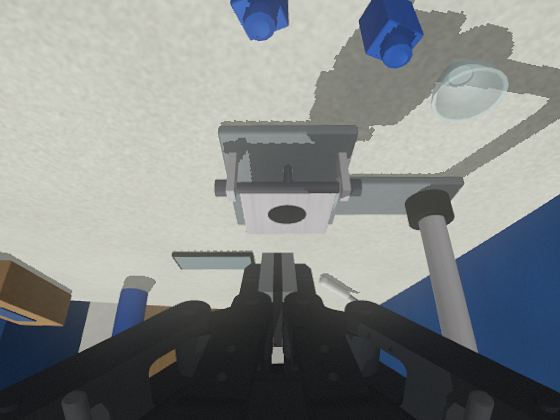

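Wrist view: the flap lies flat, with the black disc at (287,214); the blue look-alikes are at the top. I'll measure the disc, then move back to see the tooth.

Run:
```python
from h import *
T=tool(10.5,45);need([.53,.35,.17],T)
p=snap('wrist')
g=cv2.cvtColor(p['img'],6)
roi=g[195:235,255:320]; m=(roi<60).astype(np.uint8); n,l,st,c=cv2.connectedComponentsWithStats(m);i=1+st[1:,4].argmax();uv=c[i]+[255,195];print(uv,st[i])
print('mid',ray(p,uv,.054))
a,b=ray(p,(246,233),.054),ray(p,(330,233),.054);print(a,b,np.degrees(np.arctan2(*(b-a)[[1,0]])),np.linalg.norm(b-a))
```

```text
rot [ 0.5 -0.7 -0.1] then shift mm [ 170.8   51.3 -135. ] shift in present axes [ 172.5   52.2 -132.5]
[286.5 206. ] [31 11  2  1  2]
mid [ 0.56299483 -0.04975077  0.054     ]
[ 0.52693456 -0.12459324  0.054     ] [ 0.63145074 -0.10631802  0.054     ] 9.91821109404591 0.10610191701648745
```

Emit:
play_rows --series '[0.0172,0.0052,-0.0132,0,0,0,0.0172,0.0052,-0.0132,0,0,0,0.0172,0.0052,-0.0132,0,0,0,0.0172,0.0052,-0.0132,0,0,0,0.0172,0.0052,-0.0132,0,0,0,0.0172,0.0052,-0.0132,0,0,0,0.0172,0.0052,-0.0132,0,0,0,0.0172,0.0052,-0.0132,0,0,0,0.0172,0.0052,-0.0132,0,0,0,0.0172,0.0052,-0.0132,0,0,0,0,0,0,0,0,0,0,0,0,0,0,0]' --jaw 0.055

```text
time_s: 9.07
tcp_pos: [0.5295, 0.3463, 0.1653]
tool_rot: [0.591, 0.712, -0.242, 0.292]
contact_force: [-0.4, -0.5, -0.1]
finger_gap: 0.644
finger_force: 0.0
```

Run:
```python
from h import *
s=manip.state();print(s['joints'],s['tcp_pos'])
p=snap('wrist','wrist2.png');import pickle;pickle.dump(p,open('w2.pkl','wb'))
for t in ['tooth_block_mid','stage_mid','blank_block']: print(t,[(np.round(d['at'],3),round(d['conf'],2),proj(p,d['at'])[0].round()) for d in manip.tip_of(p,t)])
u,v=proj(p,[[.559,.223,.027]])[0].astype(int);print(u,v)
x0,y0=max(u-60,0),max(v-50,0);print(x0,y0)
cv2.imwrite('pics/w2c.png',cv2.resize(p['img'][y0:y0+100,x0:x0+120],None,fx=6,fy=6,interpolation=2))
```

```text
[ 0.84798356  0.96492142  0.80775973  1.95775318 -0.58667913  2.40166018] [0.52947779 0.34628093 0.16527596]
tooth_block_mid [(array([0.594, 0.152, 0.022]), 0.78, array([302., 213.])), (array([0.502, 0.147, 0.026]), 0.74, array([221., 211.])), (array([0.562, 0.23 , 0.027]), 0.72, array([290., 174.])), (array([ 0.683,  0.107, -0.002]), 0.6, array([358., 219.]))]
stage_mid [(array([ 0.564, -0.071,  0.054]), 0.85, array([251., 293.])), (array([0.563, 0.228, 0.026]), 0.17, array([290., 174.]))]
blank_block [(array([ 0.435,  0.289, -0.001]), 0.94, array([147.,  86.]))]
285 178
225 128
```

View pics/w2c.png

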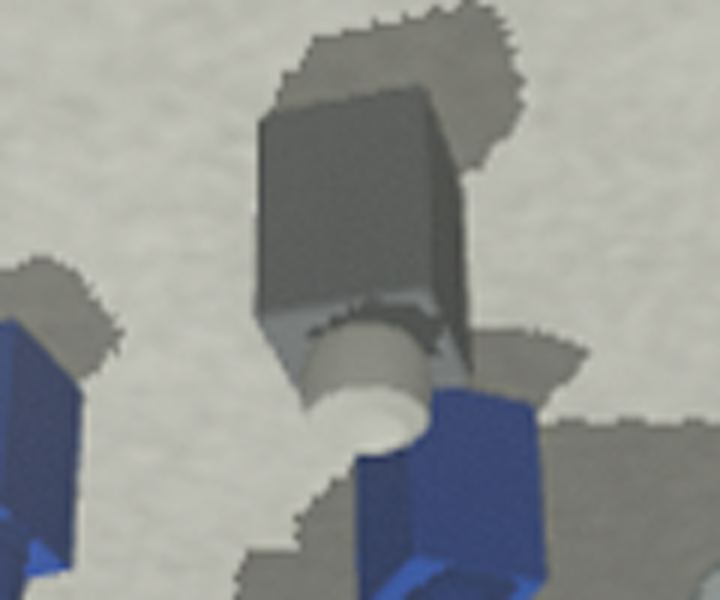

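The crop shows the grey block with the white crown. Its near face has bottom corners at (260,122) and (425,88) and top corners at (258,315), (430,290) and (468,383).

Run:
```python
from h import *
import pickle
from scipy.optimize import least_squares
p=pickle.load(open('w2.pkl','rb'))
f=lambda u,v:(225+u/6,128+v/6)
obs=np.array([f(260,122),f(425,88),f(258,315),f(430,290),f(468,385)])
for o,z in zip(obs,[0,0,.04,.04,.04]): print(ray(p,o,z).round(4))
h=.014
def M(t):
    C,S=np.cos(t[2]),np.sin(t[2])
    return [[t[0]+C*a-S*b,t[1]+S*a+C*b,z] for a,b,z in [(-h,h,0),(h,h,0),(-h,h,.04),(h,h,.04),(h,-h,.04)]]
r=least_squares(lambda t:(proj(p,M(t))-obs).ravel(),[.559,.225,.0])
print(r.x,np.degrees(r.x[2]),r.fun.round(1))
# stage disc
g=cv2.cvtColor(p['img'],6);print(proj(p,[W(0,0,54)]))
u,v=proj(p,[W(0,0,54)])[0].astype(int)
roi=g[v-12:v+13,u-22:u+23];print(roi.min(),np.percentile(roi,90))
m=(roi<roi.min()+30).astype(np.uint8);n,l,st,c=cv2.connectedComponentsWithStats(m)
for i in range(1,n):
    if st[i,4]>15: print(st[i],ray(p,c[i]+[u-22,v-12],.054))
print(np.round([np.array(d['at']) for t in [0] for d in manip.spot_in(snap('top'),'tooth_block_mid')],3))
```

```text
[0.5412 0.231  0.    ]
[0.5653 0.2441 0.    ]
[0.5408 0.2349 0.04  ]
[0.5645 0.246  0.04  ]
[0.5764 0.2217 0.04  ]
[0.55888833 0.22653135 0.45797999] 26.240320704027866 [-0.8 -1.4  0.3 -0.8 -1.   1.2  0.7  0.6  0.9  1. ]
[[252.45938008 293.6309745 ]]
43 185.0
[  9   9  26   6 133] [ 0.56383945 -0.06895585  0.054     ]
[ 0 20  8  5 21] [ 0.54008818 -0.13806136  0.054     ]
[[0.588 0.142 0.038]
 [0.5   0.147 0.04 ]]
```

Run:
```python
from h import *
T=tool(26,45);z=T.as_matrix()[:,2];g=np.array([.5595,.225,.026]);t=g+.020*z;print(z,t)
need(t-.09*z,T);need(t,T)
```

```text
[ 0.30997521 -0.63554337 -0.70710678] [0.5656995  0.21228913 0.01185786]
rot [-10.7  -0.6 -11.2] then shift mm [ 15.5 -26.3 116.9] shift in present axes [ 11.1  -6.7 120.1]
rot [-10.7  -0.6 -11.2] then shift mm [ 15.5 -26.3 206.9] shift in present axes [ 11.8  10.  208.6]
```

Emit:
play_rows --series '[0,0,0,-3.57,-0.2,-3.73,0,0,0,-3.57,-0.2,-3.73,0,0,0,-3.57,-0.2,-3.73,0.0052,-0.0088,0.02,0,0,0,0.0052,-0.0088,0.02,0,0,0,0.0052,-0.0088,0.02,0,0,0,0,0,0.028,0,0,0,0,0,0.028,0,0,0,0,0,0,0,0,0,0,0,0,0,0,0]'

```text
time_s: 10.2
tcp_pos: [0.5369, 0.269, 0.0752]
tool_rot: [0.489, 0.783, -0.204, 0.324]
contact_force: [-0.8, 0.3, 0.8]
finger_gap: 0.643
finger_force: 0.0
```

Run:
```python
from h import *
T=tool(26,45);z=T.as_matrix()[:,2];g=np.array([.5595,.225,.026]);t=g+.020*z
need(t,T);s=manip.state();print(s['joints'],s['time_s'])
p=snap('wrist','wrist3.png');print(proj(p,[g,s['tcp_pos']]))
cv2.imwrite('pics/w3.png',p['img'])
for d in manip.tip_of(p,'tooth_block_mid'): print(np.round(d['at'],4),d['conf'])
```

```text
rot [-0.1  0.1  0.1] then shift mm [-0.2  1.  89.7] shift in present axes [-0.1  1.2 89.7]
[ 0.806466    0.77015364  0.18473716  1.32157268 -0.72568438  2.05206012] 10.2
[[280.80576202 224.18916529]
 [279.64812795 273.16733431]]
[0.5621 0.2284 0.0258] 0.78
[0.5024 0.1472 0.0243] 0.7
[0.5905 0.149  0.0279] 0.55
```

View pics/w3.png

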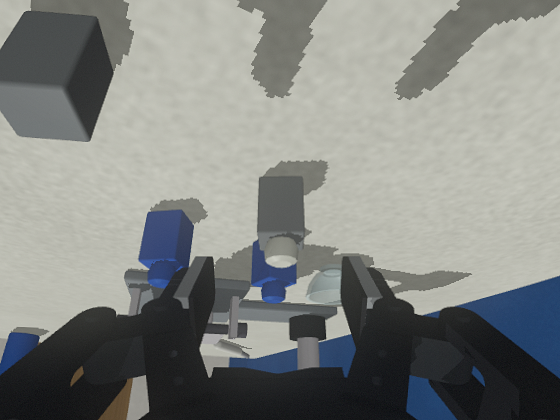

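Wrist view: the block (281,215) is centred between the pads and square to them, with the blank off to the left at (55,75). I'll move in and grip.

Emit:
play_rows --series '[0,0.0003,0.016,0,0,0,0,0.0003,0.016,0,0,0,0,0.0003,0.016,0,0,0,0,0,0.014,0,0,0,0,0,0.012,0,0,0,0,0,0.01,0,0,0,0,0,0.006,0,0,0,0,0,0,0,0,0,0,0,0,0,0,0]'

```text
time_s: 11.05
tcp_pos: [0.5665, 0.2153, 0.0124]
tool_rot: [0.489, 0.784, -0.202, 0.325]
contact_force: [-0.7, -0.8, 1.2]
finger_gap: 0.646
finger_force: 0.0
```

Emit:
play_rows --series '[0,0,0,0,0,0,0,0,0,0,0,0,0,0,0,0,0,0,0,0,0,0,0,0,0,0,0,0,0,0,0,0,0,0,0,0,0,0,0,0,0,0,0,0,0,0,0,0]' --jaw 0.02

```text
time_s: 11.72
tcp_pos: [0.5666, 0.2151, 0.0125]
tool_rot: [0.489, 0.784, -0.202, 0.325]
contact_force: [-2.2, 3.4, 5.8]
finger_gap: 0.32
finger_force: 59.3
```

Run:
```python
from h import *
s=manip.state();T=tool(26,45);z=T.as_matrix()[:,2];print(s['time_s'],s['tcp_pos'],s['contact_force'],s['finger_gap'],s['finger_force'],s['tcp_pos']-.019*z)
p=snap('wrist','wrist4.png');cv2.imwrite('pics/w4.png',p['img'][100:400,130:430])
```

```text
11.7167 [0.56656925 0.21514224 0.01245996] [-2.2133473   3.359504    5.82611375] 0.3195709529303784 59.3050217628479 [0.56067973 0.22721756 0.02589499]
```

View pics/w4.png

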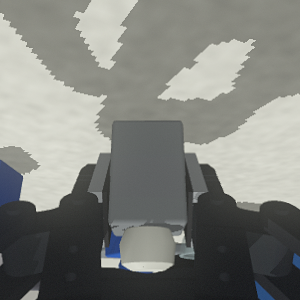

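Emit:
play_rows --series '[-0.003,0,-0.003,0,0,0,-0.008,0,-0.008,0,0,0,-0.014,0,-0.014,0,0,0,-0.014,0,-0.014,0,0,0,-0.014,0,-0.014,0,0,0,-0.014,0,-0.014,0,0,0,-0.01,0,-0.01,0,0,0,0,0,0,3.57,0.2,3.73,0,0,0,3.57,0.2,3.73,0,0,0,3.57,0.2,3.73,0,0,0,0,0,0,0,0,0,0,0,0]'

```text
time_s: 12.77
tcp_pos: [0.5666, 0.214, 0.1199]
tool_rot: [0.592, 0.712, -0.24, 0.292]
contact_force: [-0.3, -0.6, -0.7]
finger_gap: 0.32
finger_force: 59.2
```

Run:
```python
from h import *
import pickle
s=manip.state();print(s['time_s'],s['tcp_pos'],s['contact_force'],s['finger_gap'])
p=snap('wrist');pickle.dump((p,s),open('w5.pkl','wb'));cv2.imwrite('pics/w5.png',cv2.resize(p['img'][190:390,190:370],None,fx=3,fy=3,interpolation=2))
for d in manip.tip_of(p,'tooth_block_mid'): print(np.round(d['at'],4),d['conf'])
T=tool(10.5,45);need(W(-110,0,101),T)
```

```text
12.7667 [0.5665564  0.21399286 0.11988057] [-0.27952294 -0.5822355  -0.68359514] 0.32008906783606395
[0.5939 0.1486 0.0254] 0.88
[0.503  0.1482 0.0245] 0.85
[0.5659 0.2324 0.1318] 0.74
rot [ 0.3 -0.6 -0. ] then shift mm [-109.6  -52.4  136.9] shift in present axes [-111.   -53.   135.5]
```

View pics/w5.png

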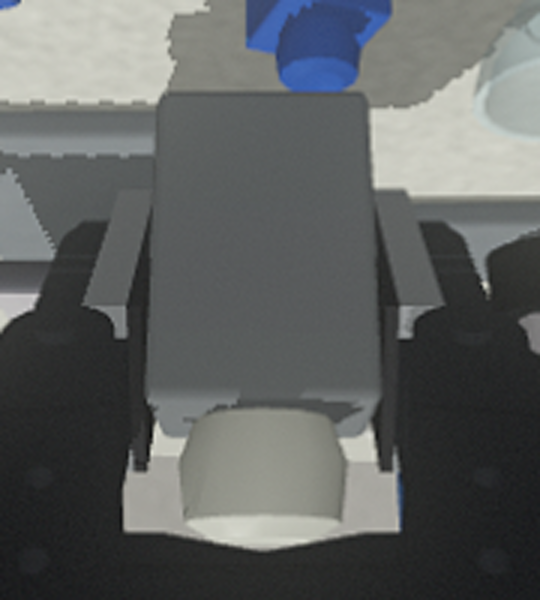

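The block is held squarely; its near-face corners are at (158,95), (368,95), (147,388) and (382,388). I'll fit its pose relative to the tool.

Run:
```python
from h import *
import pickle
from scipy.optimize import least_squares
p,s=pickle.load(open('w5.pkl','rb'))
obs=np.array([(158,95),(368,95),(147,388),(382,388)])/3+190
Y,L=YS,-XS;tcp=s['tcp_pos'];h=.014
def M(t):
    c,sn=np.cos(t[3]),np.sin(t[3]);l=L*c+np.array([0,0,sn]);k=-L*sn+np.array([0,0,c])
    return [tcp+t[0]*L+t[1]*Y+np.array([0,0,t[2]])+a*Y+h*l+z*k for a,z in [(h,0),(-h,0),(h,.04),(-h,.04)]]
A=proj(p,M([.0127,0,-.0125,0]));print(A,obs)
sg=1 if abs(A[0,0]-obs[0,0])<30 else -1
o=obs if sg>0 else obs[[1,0,3,2]]
r=least_squares(lambda t:(proj(p,M(t))-o).ravel(),[.0127,0,-.0125,0],x_scale=[.01,.01,.01,.1]);print(sg,r.x,r.fun.round(2))
r=least_squares(lambda t:(proj(p,M([*t,0]))-o).ravel(),[.0127,0,-.0125]);print(r.x,r.fun.round(2))
```

```text
[[315.88153859 219.9113737 ]
 [245.22983414 219.97808588]
 [322.26172147 323.04400483]
 [240.4836684  323.24889172]] [[242.66666667 221.66666667]
 [312.66666667 221.66666667]
 [239.         319.33333333]
 [317.33333333 319.33333333]]
-1 [ 0.00758452 -0.00109336 -0.01395604 -0.03832969] [-0.93 -0.2   1.06 -0.13  0.33  0.06 -0.44  0.23]
[ 0.00717665 -0.00108617 -0.01484407] [-1.04 -0.5   1.19 -0.44 -0.26  0.33  0.13  0.49]
```

```bash
cat >> h.py <<'E'
T0=np.array([.5665,-.0838,.0665])
E
python3 - <<'E'
from h import *
T=tool(10.5,45);z=np.array([0,0,1]);need(T0-.11*XS+.045*z,T);need(T0+.010*z,T)
E
```

```text
rot [ 0.3 -0.6 -0. ] then shift mm [-123.2  -53.5  135.6] shift in present axes [-124.6  -54.1  134.1]
rot [ 0.3 -0.6 -0. ] then shift mm [-176.2  -53.5  238.2] shift in present axes [-178.6  -54.6  236.1]
```

Emit:
play_rows --series '[0,0,0,0.3,-0.6,0,-0.0123,-0.0054,0.0136,0,0,0,-0.0123,-0.0054,0.0136,0,0,0,-0.0123,-0.0054,0.0136,0,0,0,-0.0123,-0.0054,0.0136,0,0,0,-0.0123,-0.0054,0.0136,0,0,0,-0.0123,-0.0054,0.0136,0,0,0,-0.0123,-0.0054,0.0136,0,0,0,-0.0123,-0.0054,0.0136,0,0,0,-0.0123,-0.0054,0.0136,0,0,0,-0.0123,-0.0054,0.0136,0,0,0,0,0,0,0,0,0,0,0,0,0,0,0]'

```text
time_s: 13.95
tcp_pos: [0.5451, 0.0238, 0.1118]
tool_rot: [0.592, 0.709, -0.245, 0.294]
contact_force: [0.4, 1.1, -0.4]
finger_gap: 0.317
finger_force: 59.2
```

Run:
```python
from h import *
T=tool(10.5,45);z=np.array([0,0,1]);need(T0-.11*XS+.045*z,T);need(T0+.010*z,T);s=manip.state();print(s['contact_force'],s['time_s'])
p=snap('scene')
for t in ['flap_edge','stage_mid','tooth_block_mid']: print(t,[(np.round(d['at'],3),round(d['conf'],2)) for d in manip.tip_of(p,t)])
```

```text
rot [-0.1  0.  -0.1] then shift mm [0.5 1.4 0. ] shift in present axes [0.5 1.4 0. ]
rot [-0.1  0.  -0.1] then shift mm [-52.6   1.4 102.5] shift in present axes [-52.5   1.7 102.5]
[ 0.35754275  1.1173907  -0.42176405] 13.95
flap_edge [(array([ 0.575, -0.12 ,  0.052]), 0.68)]
stage_mid [(array([ 0.565, -0.072,  0.052]), 0.88)]
tooth_block_mid [(array([0.503, 0.149, 0.032]), 0.84), (array([0.596, 0.147, 0.033]), 0.62), (array([0.544, 0.036, 0.122]), 0.46)]
```

Emit:
play_rows --series '[-0.0052,0.0002,0.0103,0,0,0,-0.0052,0.0002,0.0103,0,0,0,-0.0052,0.0002,0.0103,0,0,0,-0.0052,0.0002,0.0103,0,0,0,-0.0052,0.0002,0.0103,0,0,0,-0.0052,0.0002,0.0103,0,0,0,-0.0052,0.0002,0.0103,0,0,0,-0.0053,0.0002,0.0102,0,0,0,-0.0053,0.0002,0.0102,0,0,0,-0.0053,0.0002,0.0102,0,0,0,0,0,0,0,0,0,0,0,0,0,0,0,0,0,0,0,0,0]'

```text
time_s: 15.23
tcp_pos: [0.568, -0.082, 0.0757]
tool_rot: [0.591, 0.71, -0.245, 0.294]
contact_force: [-0.6, 0.1, -0.7]
finger_gap: 0.32
finger_force: 59.2
```

Run:
```python
from h import *
T=tool(10.5,45);z=np.array([0,0,1]);need(T0,T);s=manip.state();print(s['contact_force'],s['time_s'],s['tcp_pos'])
p=snap('scene')
for t in ['stage_mid','tooth_block_mid','lens']: print(t,[(np.round(d['at'],3),round(d['conf'],2)) for d in manip.tip_of(p,t)])
cv2.imwrite('pics/s6.png',cv2.resize(p['img'][160:290,190:350],None,fx=4,fy=4,interpolation=2))
```

```text
rot [-0.  -0.  -0.1] then shift mm [ 5.4 -1.8  7.6] shift in present axes [ 5.4 -1.8  7.6]
[-0.58725033  0.09978144 -0.71894877] 15.2333 [ 0.5680334  -0.08199134  0.07568919]
stage_mid [(array([ 0.564, -0.072,  0.054]), 0.82)]
tooth_block_mid [(array([0.592, 0.148, 0.031]), 0.89), (array([0.502, 0.147, 0.032]), 0.86), (array([ 0.568, -0.069,  0.087]), 0.51)]
lens [(array([ 0.564, -0.074,  0.209]), 0.67)]
```

View pics/s6.png

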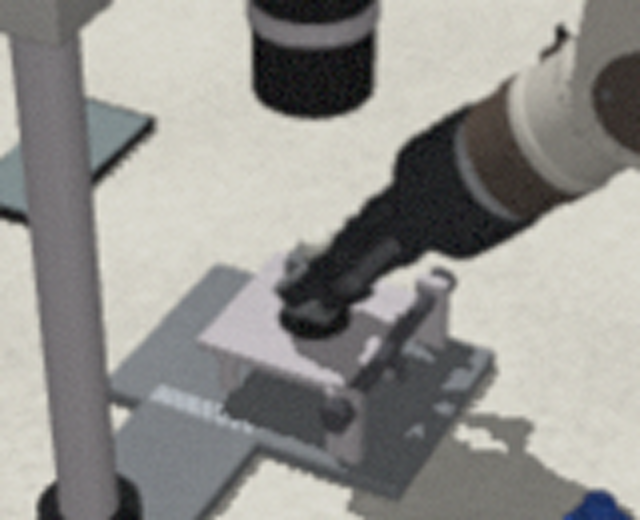

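The scene crop shows the block held over the disc (315,318), well clear of the lens. I'll lower it slowly.

Emit:
play_rows --series '[0.0008,-0.0003,0.0012,0,0,0,0.0008,-0.0003,0.0012,0,0,0,0.0008,-0.0003,0.0012,0,0,0,0.0008,-0.0003,0.0012,0,0,0,0.0008,-0.0003,0.0012,0,0,0,0.0008,-0.0003,0.001,0,0,0,0,0,0,0,0,0,0,0,0,0,0,0,0,0,0,0,0,0]'

```text
time_s: 16.18
tcp_pos: [0.5663, -0.0848, 0.0673]
tool_rot: [0.591, 0.71, -0.245, 0.294]
contact_force: [-0.3, -1.0, -0.0]
finger_gap: 0.314
finger_force: 59.2
```

Emit:
play_rows --series '[0.0003,0,0.0003,0,0,0,0,0,0,0,0,0,0.0003,0,0.0003,0,0,0,0,0,0,0,0,0,0,0,0,0,0,0]'

```text
time_s: 16.6
tcp_pos: [0.5663, -0.0847, 0.0664]
tool_rot: [0.591, 0.71, -0.245, 0.294]
contact_force: [-0.6, 0.4, -0.7]
finger_gap: 0.317
finger_force: 59.2
```

Emit:
play_rows --series '[0.0003,0,0.0003,0,0,0,0,0,0,0,0,0,0,0,0,0,0,0]'

```text
time_s: 16.85
tcp_pos: [0.5664, -0.0848, 0.0664]
tool_rot: [0.591, 0.71, -0.245, 0.294]
contact_force: [-0.9, 0.2, 2.6]
finger_gap: 0.319
finger_force: 59.6
```

Emit:
play_rows --series '[0,0,0,0,0,0,0,0,0,0,0,0,0,0,0,0,0,0,0,0,0,0,0,0,0,0,0,0,0,0,0,0,0,0,0,0]' --jaw 0.055

```text
time_s: 17.35
tcp_pos: [0.5663, -0.0847, 0.066]
tool_rot: [0.591, 0.71, -0.245, 0.294]
contact_force: [-0.2, -0.1, -0.3]
finger_gap: 0.642
finger_force: 0.0
```

Run:
```python
from h import *
s=manip.state();print(s['contact_force'],s['time_s'],s['tcp_pos'],s['finger_gap'])
p=snap('wrist','w7.png');cv2.imwrite('pics/w7c.png',p['img'][150:400,130:430])
```

```text
[-0.16535263 -0.10372112 -0.25472655] 17.35 [ 0.56630235 -0.08471625  0.06599087] 0.6424607802023518
```

View pics/w7c.png

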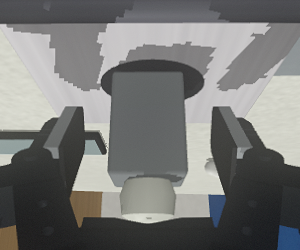

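The block stands free and upright on the disc, with the pads clear on both sides. I'll back out along the tool axis.

Emit:
play_rows --series '[0,0,-0.005,0,0,0,0,0,-0.01,0,0,0,0,0,-0.015,0,0,0,0,0,-0.02,0,0,0,0.006,0,-0.02,0,0,0,0.012,0,-0.02,0,0,0,0.012,0,-0.02,0,0,0,0.012,0,-0.02,0,0,0,0,0,-0.02,0,0,0,0,0,-0.02,0,0,0,0,0,0,0,0,0,0,0,0,0,0,0]'

```text
time_s: 18.4
tcp_pos: [0.5398, 0.0638, 0.1571]
tool_rot: [0.591, 0.71, -0.244, 0.295]
contact_force: [0.3, -0.5, -0.3]
finger_gap: 0.646
finger_force: 0.0
```

Run:
```python
from h import *
s=manip.state();print(s['contact_force'],s['time_s'],s['tcp_pos'])
for n in ['wrist','scene','top']:
    p=snap(n,n+'8.png')
    for t in ['stage_mid','tooth_block_mid','flap_edge','blank_block','dish','phone']: print(n,t,[(np.round(d['at'],3),round(d['conf'],2)) for d in manip.tip_of(p,t)])
    if n=='wrist':
        u,v=proj(p,[W(0,0,80)])[0].astype(int);y,x=max(v-60,0),max(u-75,0);print(u,v)
        cv2.imwrite('pics/w8c.png',cv2.resize(p['img'][y:y+120,x:x+150],None,fx=4,fy=4,interpolation=2))
        m=proj(p,[W(0,0,54)+np.array([.022*np.cos(k),.022*np.sin(k),0]) for k in np.linspace(0,6.3,5)]);print((m-[x,y])*4)
```

```text
[ 0.29215807 -0.46380333 -0.29012279] 18.4 [0.53983163 0.0638268  0.15710168]
wrist stage_mid [(array([ 0.564, -0.074,  0.055]), 0.66)]
wrist tooth_block_mid [(array([ 0.567, -0.069,  0.081]), 0.85), (array([ 0.684,  0.107, -0.001]), 0.2)]
wrist flap_edge []
wrist blank_block []
wrist dish [(array([ 0.683,  0.111, -0.003]), 0.64)]
wrist phone [(array([ 0.491, -0.364,  0.003]), 0.58)]
278 242
[[394.57351682 146.52171818]
 [321.47498049  92.82593014]
 [209.95062445 131.155306  ]
 [287.83987212 179.73929622]
 [394.93923666 145.80792368]]
scene stage_mid [(array([ 0.566, -0.071,  0.052]), 0.75)]
scene tooth_block_mid [(array([ 0.562, -0.075,  0.078]), 0.85), (array([0.596, 0.147, 0.029]), 0.85), (array([0.506, 0.146, 0.032]), 0.64)]
scene flap_edge [(array([ 0.577, -0.12 ,  0.051]), 0.6)]
scene blank_block [(array([0.434, 0.288, 0.   ]), 0.56)]
scene dish [(array([ 0.678,  0.107, -0.001]), 0.96), (array([ 0.577, -0.123,  0.052]), 0.23)]
scene phone [(array([ 0.488, -0.359,  0.002]), 0.55)]
top stage_mid [(array([ 0.569, -0.072,  0.054]), 0.7)]
top tooth_block_mid [(array([ 0.567, -0.073,  0.083]), 0.64), (array([0.5  , 0.152, 0.027]), 0.61), (array([0.596, 0.146, 0.026]), 0.42)]
top flap_edge [(array([ 0.576, -0.115,  0.052]), 0.63)]
top blank_block [(array([0.434, 0.29 , 0.001]), 0.62)]
top dish [(array([ 0.677,  0.106, -0.002]), 0.72)]
top phone [(array([ 0.491, -0.364,  0.   ]), 0.79), (array([ 0.567, -0.075, -0.002]), 0.5)]
```

View pics/w8c.png

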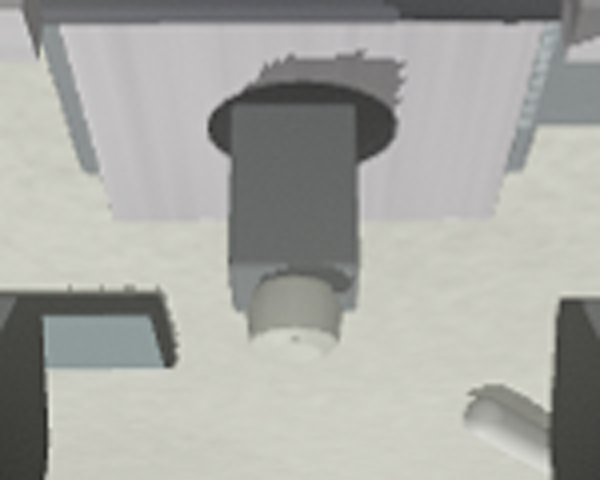

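The final view shows the tooth upright on the disc, within about 3 mm of centre. The networks place it on stage_mid, and the bystanders have not moved. I'm handing it in.

```bash
python3 -c "
from cell import manip
print(manip.sign_off())"
```

```text
the job is handed in; nothing more can be done
None
```

The flap is folded over and lies flat, and the tooth stands upright and released on its disc under the lens, about 3 mm off centre. The microscope was not bumped and the blank block, phone and dish were not disturbed. The job was handed in at about 18.5 s.

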